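Return a spice jar to its tagged place in a closed-up rack

TASK

Put the red-lidded spice jar back into the rack, at the place marked by the red tag. The other jars have been shoved together over that place: slide them apart along the rack to make room, without lifting them out or tipping them, then set the red-lidded jar down gently in the gap, so that all five jars stand upright on the rack's floor. Leave the small white pot alone.

Things in the scene. Friction and masses are not known exactly. Their poses are not given: they have to be found in the camera images.
- spice_rack: Fixed wooden rack: one straight open-topped channel for a row of five jars. Outside 62 (x) by 246 mm (y), inside 46 by 230 mm, slick white floor 8 mm above the worktop (friction about 0.2), walls up to 36 mm high. Origin: centre of its underside, on the worktop. y runs along the row, -x is the front, z up. Tags on the front mark five places, centred at y = -92, -46, 0, 46, 92 mm, each 46 mm long.
- red_tag: The one red tag (the other four are white) on the rack's front: sloping plate 36 mm wide, its top 33 mm above the worktop. It marks one of the three middle places (y = -46, 0 or 46 mm in the rack's frame). Origin: on the worktop, at x = -40 mm in the rack's frame and at the y of the place it marks; axes as the rack's.
- red_jar: Spice jar with a red lid, loose, standing upright on the worktop outside the rack at the start: round, 41 mm diameter (lid 42 mm), 106 mm high, lid from 84 mm up, about 0.12 kg. Origin: centre of its underside, z up.
- ramekin: Small white porcelain pot, 66 mm diameter, 37 mm high, loose on the worktop; a bystander. Origin: centre of its underside.
- jar1: One of four like spice jars with black lids, standing in the rack closed up to one another (1 to 2 mm apart): round, 41 mm diameter, 105 mm high, lid from 84 mm up, about 0.11 kg, loose; slides along the channel. Origin: centre of its underside (8 mm above the worktop), z up. At the start jar1 is nearest the rack's +y end, then jar2, jar3, jar4.
- jar2: One of four like spice jars with black lids, standing in the rack closed up to one another (1 to 2 mm apart): round, 41 mm diameter, 105 mm high, lid from 84 mm up, about 0.11 kg, loose; slides along the channel. Origin: centre of its underside (8 mm above the worktop), z up. At the start jar1 is nearest the rack's +y end, then jar2, jar3, jar4.
- jar3: One of four like spice jars with black lids, standing in the rack closed up to one another (1 to 2 mm apart): round, 41 mm diameter, 105 mm high, lid from 84 mm up, about 0.11 kg, loose; slides along the channel. Origin: centre of its underside (8 mm above the worktop), z up. At the start jar1 is nearest the rack's +y end, then jar2, jar3, jar4.
- jar4: One of four like spice jars with black lids, standing in the rack closed up to one another (1 to 2 mm apart): round, 41 mm diameter, 105 mm high, lid from 84 mm up, about 0.11 kg, loose; slides along the channel. Origin: centre of its underside (8 mm above the worktop), z up. At the start jar1 is nearest the rack's +y end, then jar2, jar3, jar4.
Things that resemble listed ones, but are neither listed nor needed, are in the scene too. Leave any blue look-alike of the jar1 alone.

How it is judged:
By the outcome, as a careful person would: the job done as asked, in the order asked, and still so for the second after the job is handed in, with the robot touching nothing.
It also fails if it takes over 58 s, if anything falls off the work surface, if the arm or the gripper's body presses on something with over 40 N, if the wrist force passes 120 N, or if a joint passes its speed limit or range.

ROBOT

A 6-joint arm with a two-finger parallel gripper is mounted at the origin on a cart in front of the work surface, level with it; the furniture and walls round the work are solid. World frame = base frame: x ahead of the robot, y to its left, z up, the work surface at z = 0. Lengths are in m, angles in rad, forces in N, time in s.
With the tool pointing down it reaches from about 0.35 to 0.975 m from the base axis. Payload 4.9 kg.
Tool frame: the origin (TCP) lies at the very end of the fingers, on their centre line; the grasp point (between the pads) lies 19 mm behind it (pinch_z is the distance from the TCP to the grasp point, in m); z points along the fingers, y is the line along which they close (so a half turn about z gives the same grasp; the last joint's range is limited). The gripper opens to 85 mm and grips with 20 to 120 N. Pads are 22 mm wide; open, the fingers measure 114 mm over their backs; the gripper's body (76 mm by 85 mm) begins 54 mm behind the grasp point. The pads swing forward as they close: fully open they stand 13 mm farther back than shut.
Start: joints at [-0.119, 0.053, 1.613, -0, 1.476, -0.119], TCP at [0.625, 0, 0.231] pointing down, gripper open.
Joint ranges: [-3.01, 3.01], [-1.01, 2.22], [0.06, 2.58], [-1.02, 4.17], [0.09, 2.62], [-3.14, 3.14]. Speed limits (rad/s): [2.57, 2.57, 3.14, 3.14, 3.14, 3.14].

INTERFACE

Orientations are given as a unit quaternion [w, x, y, z].
In Python, from plant import * gives the robot as it stands. The module is installed in compiled form; this text tells all that it offers.
- The arm moves only by the tool play_rows, never from a script. Its arguments are lists of equal length, an entry for each row: "linear": the shift along the world's x, y, z in m, a list of three; "turn": the turn about the world's z in degrees. A call has 1 to 8 rows; each row shifts and turns the commanded pose from where the row before left it; what a row does not reach is not made up. A row lasts 1/8 s, in which the tool goes at most 62.5 mm and 10.7 degrees, less where a joint would pass 70% of its speed; a pose out of reach is approached as far as the arm can. A call is refused whole if a number of a shift passes 0.0625 or a number of a turn 10.7, either way. A call with a gripper value outside its range is refused whole. "hand" is the finger opening in m, from 0 to 0.0854, set as the call begins (left out, the last holds). The fingers move at their own pace and stop on an object; the grip force is fixed at half the most. Time passes only in rows, so rows that do not move let the fingers close. It gives the time, the measured TCP pose, the force, the opening and the grip force at its end, in the units of the state.
- state(): the state, without advancing time (a new reading comes with each control period).
- grab_frame(name): name is "scene" or "side" or "wrist"; returns the picture (400x640x3 uint8, red, green, blue); there is no depth.
- camera_info(name): a dict with "camera_matrix" (3x3 intrinsics, pixels), "origin" and "attitude" of the camera in the world; the wrist camera has in their place "mount" (4x4, takes a point from camera to tool coordinates, whose origin is the TCP and whose axes are the flange's). Camera axes: x right, y down, z forward; pixel columns grow to the right and rows downward; lengths in m; the calibration is good to about 2 mm. A picture is of the moment at which its call begins: read the wrist's pose just before it. camera_info takes no time and is no camera call.
- job_done(): hands the job in; it is judged then, once.
Trained networks look in the newest picture that a camera, given by its name, has taken for a name from the list of things; names that differ only in an ending like _2 or _b are one class to them, and where a whole thing is asked for, a point or a joint stands for the part that bears it (a point fixed in the world has none). Each returns a list of dicts, best first, with "p" (0 to 1); they miss things now and then, are a little off and sometimes report something else, mostly with a low value. They report only what shows in the picture. A call takes as long as a camera call. They do not tell look-alikes from the thing itself.
- trace(camera, thing): "region" (400x640 bool, what is visible of it) and "location" ([column, row] in pixels, amid what is visible of it).
The state is a dict: "time": time; "joint_pos": joint angles; "joint_vel": joint speeds; "joint_efforts": joint torques, N m; "tool_pos": TCP position; "tool_rot": TCP orientation; "contact_force": force on the tool from outside, world axes, zero at the start; "ft_torque": the same for the moment, N m; "gripper_width": opening from 0.0 (shut) to 1.0 (fully open); "grasp_force": force on a finger pad.
Only numpy, scipy, OpenCV 4.12 (cv2) and the standard library are available. Lean on these libraries where they do the work, as an engineer would, in place of code of your own. Each camera call takes 0.05 s, during which the arm holds its last target. There are 200 camera calls.

## Working session

There is one attempt and no reset: what is moved stays moved. The work goes in short steps, Python scripts to look and compute and a tool call to move; the robot and the scene stay as the last step left them, time stands still between calls to the robot, and variables do not carry over. Pictures are saved under pics/ and viewed, at most 10 in all, crops included, and the job is handed in when it is done.

Besides the shell and the picture viewer there is one more tool, called after "Call:" as name(argument=value, ...) on one line, values as JSON. play_rows: Moves the arm, as the interface text tells. Its arguments: {"type":"object","properties":{"linear":{"type":"array","items":{"type":"array","items":{"type":"number"}}},"turn":{"type":"array","items":{"type":"number"}},"hand":{"type":"number"}},"required":["linear","turn"]}

```bash
mkdir -p pics
cat > h.py <<'E'
from plant import *
import numpy as np, cv2
from scipy.spatial.transform import Rotation as R
def cam(n):
    c=camera_info(n);K=np.array(c['camera_matrix'])
    if n=='wrist':
        s=state();q=s['tool_rot'];T=np.eye(4);T[:3,:3]=R.from_quat([q[1],q[2],q[3],q[0]]).as_matrix();T[:3,3]=s['tool_pos']
        M=T@np.array(c['mount']);return K,M[:3,3],M[:3,:3]
    a=np.array(c['attitude'])
    if a.size==4:a=R.from_quat([a[1],a[2],a[3],a[0]]).as_matrix()
    return K,np.array(c['origin']),a
def ray(C,uv,z):
    K,o,A=C;d=A@np.linalg.inv(K)@[uv[0],uv[1],1];return o+d*(z-o[2])/d[2]
def proj(C,p):
    K,o,A=C;q=K@(A.T@(np.array(p)-o));return q[:2]/q[2]
def save(n,f):cv2.imwrite('pics/'+f,cv2.cvtColor(grab_frame(n),cv2.COLOR_RGB2BGR))
E
python3 - <<'E'
from h import *
print(state()); 
for n in ['scene','side','wrist']:
    print(camera_info(n)); C=cam(n); save(n,n+'0.png')
    for t in ['spice_rack','red_tag','red_jar','ramekin','jar1']:
        for r in trace(n,t)[:6]:
            print(n,t,round(r['p'],2),np.round(r['location']),r['region'].sum(),np.round(ray(C,r['location'],0.05),3))
E
```

```text
{'time': 0.0, 'joint_pos': array([-1.18983591e-01,  5.33358855e-02,  1.61430663e+00,  9.42692368e-06,
        1.47597948e+00, -1.19013125e-01]), 'joint_vel': array([-1.18312880e-03,  8.72471297e-05, -9.19616616e-04, -1.18437916e-04,
        1.10606735e-03,  7.26630997e-06]), 'joint_efforts': array([ 2.70554956e-04, -3.93670499e+01, -3.70175600e+01, -1.62778279e-04,
        6.93513779e-03, -6.06393527e-06]), 'tool_pos': array([6.24377683e-01, 8.77103173e-05, 2.30068470e-01]), 'tool_rot': array([-8.00481780e-04,  7.07096294e-01,  7.07116540e-01, -6.23538738e-04]), 'contact_force': array([-0.51485638, -0.566349  , -0.02854317]), 'ft_torque': array([-0.01210916, -0.01076946,  0.04634102]), 'grasp_force': 0.0, 'gripper_width': 0.9988719603704797}
{'camera_matrix': array([[462.33631414,   0.        , 323.51839037],
       [  0.        , 462.33631414, 192.30632619],
       [  0.        ,   0.        ,   1.        ]]), 'origin': array([-0.42424901,  0.77702293,  0.65416735]), 'attitude': array([ 0.25742933, -0.44137848,  0.74388181, -0.43076099])}
scene spice_rack 0.63 [281. 226.] 613 [0.412
[... 1195 characters left out ...]
418 0.59  0.05 ]
side jar1 0.61 [254. 179.] 646 [0.37 0.38 0.05]
{'camera_matrix': array([[275.33216072,   0.        , 319.83948684],
       [  0.        , 275.33216072, 205.63962729],
       [  0.        ,   0.        ,   1.        ]]), 'mount': array([[-2.39607240e-06, -9.63381749e-01, -2.68133558e-01,
         6.72591578e-02],
       [ 9.99999984e-01,  4.59054382e-05, -1.73870567e-04,
        -1.79277423e-03],
       [ 1.79812519e-04, -2.68133554e-01,  9.63381734e-01,
        -1.43131869e-01],
       [ 0.00000000e+00,  0.00000000e+00,  0.00000000e+00,
         1.00000000e+00]])}
wrist red_jar 0.83 [123.   8.] 1228 [0.423 0.186 0.05 ]
wrist ramekin 0.87 [356. 152.] 2330 [0.665 0.042 0.05 ]
```

View pics/scene0.png

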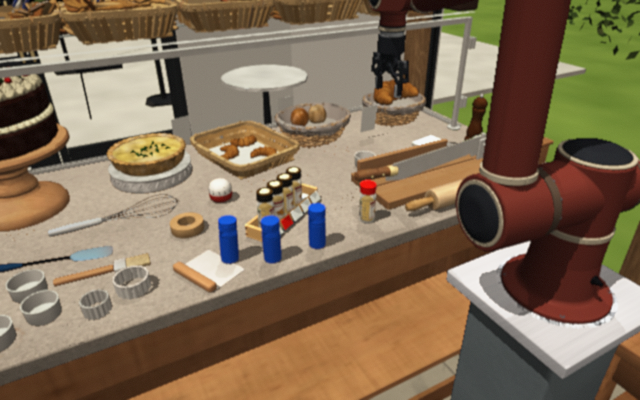

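View pics/side0.png

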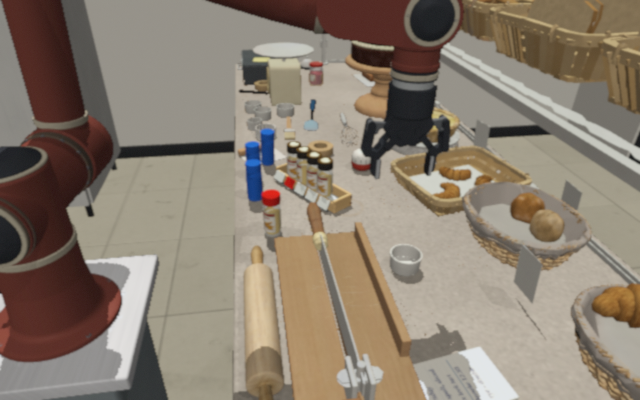

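The scene view shows four black-lidded jars in the rack around (280,200), the red tag at (287,225), the red jar at (367,200), and three blue look-alikes in front of the rack. I'll look from above.

Call:
play_rows(linear=[[-0.015, 0.05, 0.012], [-0.015, 0.05, 0.012], [-0.015, 0.05, 0.012], [-0.015, 0.05, 0.012], [-0.015, 0.05, 0.012], [-0.015, 0.05, 0.012], [-0.015, 0.05, 0], [-0.015, 0.05, 0]], turn=[0, 0, 0, 0, 0, 0, 0, 0])

```text
time: 1.9
tool_pos: [0.5044, 0.4016, 0.3038]
tool_rot: [0.0, 0.707, 0.707, 0.0]
contact_force: [0.5, 0.6, -0.6]
gripper_width: 0.998
grasp_force: 0.0
```

Run:
```python
from h import *
print(state()['time'],state()['tool_pos'])
C=cam('wrist'); save('wrist','w1.png')
for t,z in [('spice_rack',.02),('red_tag',.025),('red_jar',.1),('jar1',.11)]:
    for r in trace('wrist',t)[:8]:
        print(t,round(r['p'],2),np.round(r['location']),r['region'].sum(),np.round(ray(C,r['location'],z),3))
        np.save(f'pics/{t}.npy',r['region']) if t!='jar1' else 0
```

```text
1.9 [0.50440805 0.40163568 0.30378427]
spice_rack 0.6 [322. 154.] 2724 [0.507 0.431 0.02 ]
red_jar 0.7 [257. 302.] 1427 [0.412 0.228 0.1  ]
jar1 0.93 [217. 119.] 1587 [0.382 0.481 0.11 ]
jar1 0.9 [319. 175.] 947 [0.502 0.415 0.11 ]
jar1 0.89 [224. 202.] 1356 [0.382 0.38  0.11 ]
jar1 0.83 [248.  51.] 1734 [0.424 0.552 0.11 ]
jar1 0.67 [354. 231.] 919 [0.547 0.341 0.11 ]
jar1 0.61 [340. 203.] 964 [0.529 0.379 0.11 ]
jar1 0.57 [305. 148.] 932 [0.484 0.447 0.11 ]
```

View pics/w1.png

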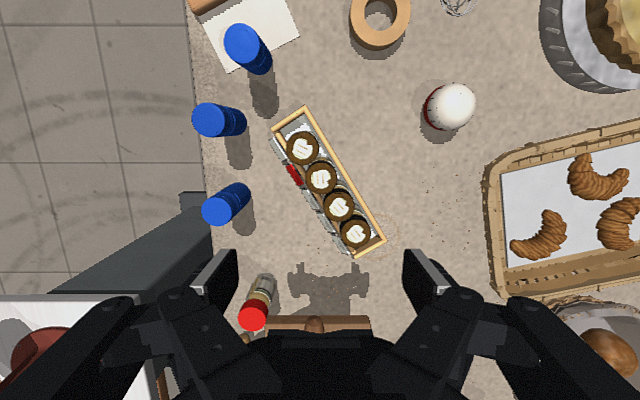

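The overhead view shows the four lids at (303,148), (321,178), (340,207) and (355,233), the red tag at about (294,174), rack ends near (288,118) and (370,248), and the red lid at (253,318). I'll zoom for accuracy.

Run:
```python
from h import *
im=cv2.imread('pics/w1.png'); c=im[90:270,240:400]
cv2.imwrite('pics/w1z.png',cv2.resize(c,None,fx=3.3,fy=3.3,interpolation=cv2.INTER_CUBIC))
C=cam('wrist')
b,g,r=[im[...,i].astype(int) for i in range(3)]
red=((r>110)&(g<60)&(b<70)).astype(np.uint8)
n,l,s,ce=cv2.connectedComponentsWithStats(red)
for i in range(1,n):
    if s[i,4]>30: print('red',s[i],ce[i],ray(C,ce[i],.025 if s[i,4]<300 else .106))
for r_ in trace('wrist','jar1'):
    u,v=r_['location']
    if 290<u<370 and r_['p']>.4:
        # white label of lid top nearest detection
        pass
m=cv2.inRange(im,(170,170,170),(255,255,255)); n,l,s,ce=cv2.connectedComponentsWithStats(m[120:260,270:380])
for i in range(1,n):
    if s[i,4]>60: print('lab',s[i],ce[i]+[270,120],ray(C,ce[i]+[270,120],.113))
wood=cv2.inRange(im,(60,120,170),(175,215,250))
```

```text
red [286 165  18  20 135] [293.91111111 174.22962963] [0.46320284 0.39980899 0.025     ]
red [238 299  29  33 627] [251.63795853 316.02870813] [0.40467358 0.20664375 0.106     ]
lab [ 15   3  26  17 121] [298.71900826 129.9338843 ] [0.47846944 0.46588754 0.113     ]
lab [ 22  19  20  20 266] [301.76691729 148.64661654] [0.4816545  0.44445559 0.113     ]
lab [ 41  50  19  18 255] [320.34901961 178.38039216] [0.50375574 0.40878016 0.113     ]
lab [ 59  78  19  18 235] [338.3106383  207.03404255] [0.52638386 0.37236504 0.113     ]
lab [ 77 105  18  18 219] [355.35616438 233.83105023] [0.54908944 0.33634102 0.113     ]
```

View pics/w1z.png

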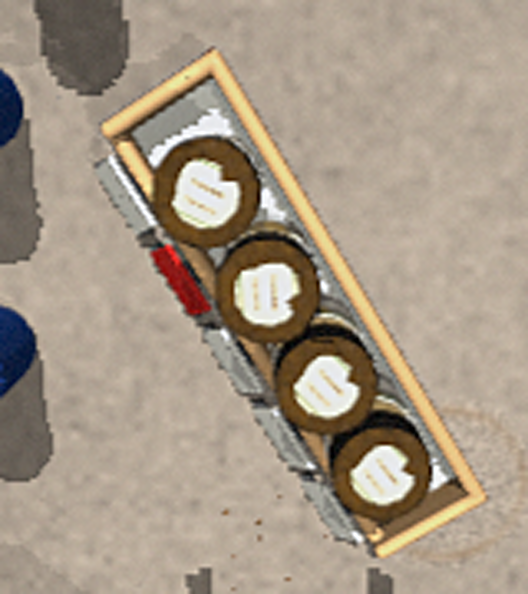

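Run:
```python
from h import *
C=cam('wrist')
z=lambda p:np.array(p)/3.3+[240,90]
co=np.array([ray(C,z(p),.036)[:2] for p in [(215,48),(102,130),(380,557),(485,495)]])
# model corners (rack): (+x,+y),(-x,+y),(-x,-y),(+x,-y)
m=np.array([[31,123],[-31,123],[-31,-123],[31,-123]])/1000
H=(m-m.mean(0)).T@(co-co.mean(0));U,S,V=np.linalg.svd(H);Rm=V.T@U.T
yaw=np.arctan2(Rm[1,0],Rm[0,0]);t=co.mean(0)
print('rack',t,np.degrees(yaw),'res mm',np.round(1e3*(co-(m@Rm.T+t)),1))
for p in [(206,192),(267,290),(326,385),(380,474)]:
    w=ray(C,z(p),.113)[:2];print(w,np.round(1e3*Rm.T@(w-t),1))
print('tag',1e3*Rm.T@(np.array([.4632,.3998])-t))
for n in (46,92,0,-46): print(n,t+Rm@[0,n/1000])
for i in ['scene','side']:
    Ci=cam(i);im=grab_frame(i).astype(int)
    red=((im[...,0]>120)&(im[...,1]<50)&(im[...,2]<50)).astype(np.uint8)
    k,l,s,ce=cv2.connectedComponentsWithStats(red)
    for j in range(1,k):
        if s[j,4]>40 : print(i,s[j],ce[j],ray(Ci,ce[j],.095),ray(Ci,ce[j],.025))
```

```text
rack [0.52197572 0.38062208] 32.166939527425306 res mm [[ 0.1 -1.7]
 [ 2.9 -2.3]
 [-0.2  2. ]
 [-2.8  2. ]]
[0.48274497 0.44455874] [ 0.8 75. ]
[0.50471125 0.4089296 ] [ 0.5 33.2]
[0.52721608 0.37234494] [ 0.  -9.8]
[0.54902466 0.33608093] [ -0.8 -52.1]
tag [-39.54358451  47.52560203]
46 [0.49748588 0.4195611 ]
92 [0.47299603 0.45850013]
0 [0.52197572 0.38062208]
-46 [0.54646557 0.34168306]
scene [360 179  16  16 195] [366.89230769 186.38974359] [0.40959875 0.20219356 0.095     ] [0.51398493 0.13023289 0.025     ]
scene [282 215  11  15  98] [286.67346939 221.8877551 ] [0.35975978 0.44425655 0.095     ] [0.45790681 0.40259882 0.025     ]
side [285 178   9  11  66] [289.21212121 182.54545455] [0.45286066 0.26955924 0.095     ] [0.46393541 0.39471903 0.025     ]
side [262 191  17  15 203] [269.97536946 197.57635468] [0.40321078 0.2065573  0.095     ] [0.4075462  0.32316539 0.025     ]
```

Red tag marks y = +46. In the rack frame the jars stand at y = 75, 33, -10 and -52, with the rack's yaw at about 32°. So I'll grip jar2 across the channel and slide jars 2–4 by -37 mm, then move jar1 by +18 mm.

Call:
play_rows(linear=[[0, 0.007, -0.04], [0, 0, -0.04], [0, 0, -0.04], [0, 0, -0.03], [0, 0, 0]], turn=[8, 8, 8, 8, 0])

```text
time: 2.92
tool_pos: [0.5037, 0.4049, 0.1499]
tool_rot: [-0.002, 0.486, 0.874, -0.003]
contact_force: [0.4, -0.3, -0.2]
gripper_width: 1.003
grasp_force: 0.0
```

Run:
```python
from h import *
s=state();print(s['time'],s['tool_pos'],s['joint_pos'])
C=cam('wrist'); save('wrist','w2.png')
print('tcp px at lid height',proj(C,[s['tool_pos'][0],s['tool_pos'][1],.113]))
```

```text
2.925 [0.50371827 0.40487246 0.14987955] [ 5.61995641e-01  1.66193691e-01  1.62923771e+00 -6.94973825e-05
  1.35263237e+00  6.77319170e-03]
tcp px at lid height [322.84609404 230.83284153]
```

View pics/w2.png

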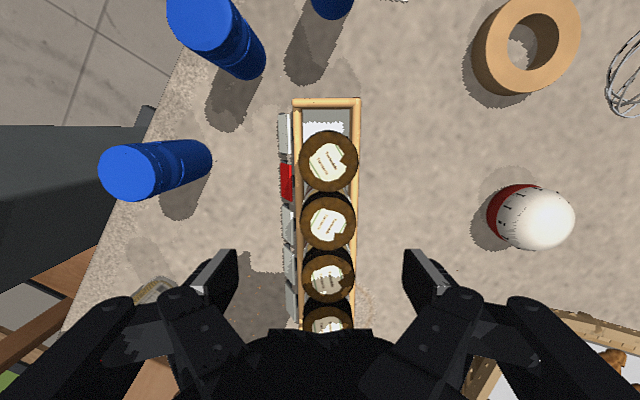

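The rack is aligned with the tool; jar2's lid is at (328,222), jar1's at (328,161), and the TCP projects to (323,231). I'll work out the offsets.

Run:
```python
from h import *
s=state();C=cam('wrist');im=cv2.imread('pics/w2.png')
m=cv2.inRange(im,(170,170,170),(255,255,255)); n,l,st,ce=cv2.connectedComponentsWithStats(m[100:330,290:365])
p=s['tool_pos'];tx,ty=C[2][:2,0]/np.linalg.norm(C[2][:2,0]),None
ty=np.array([-tx[1],tx[0]]);print('tool yaw',np.degrees(np.arctan2(tx[1],tx[0])))
def rel(uv,z):
    w=ray(C,uv,z)[:2];return w,1e3*tx@(w-p[:2]),1e3*ty@(w-p[:2])
for uv in [(328.5,161),(328.5,222),(328,277)]: print('lid',rel(uv,.113))
for uv in [(296,103),(357.5,103),(297,240),(358,240)]: print('rackwall',rel(uv,.036))
```

```text
tool yaw 31.785995418887918
lid (array([0.48285971, 0.44862166]), np.float64(3.767539873658368), np.float64(47.996587507142934))
lid (array([0.50550673, 0.41275467]), np.float64(4.1251284248411615), np.float64(5.57959508800692))
lid (array([0.52819033, 0.37613487]), np.float64(4.117266838248259), np.float64(-37.49655761537014))
rackwall (array([0.43745169, 0.47052987]), np.float64(-23.29014254432861), np.float64(90.53762071799676))
rackwall (array([0.48381755, 0.49924772]), np.float64(31.248903197133366), np.float64(90.5252799605284))
rackwall (array([0.50457609, 0.35837705]), np.float64(-25.30923828737685), np.float64(-40.152337100359944))
rackwall (array([0.55711538, 0.39101523]), np.float64(36.542379265558054), np.float64(-40.084142601620705))
```

Call:
play_rows(linear=[[0.0005, 0.007, 0], [0, 0, -0.035], [0, 0, -0.035], [0, 0, -0.02], [0, 0, -0.008], [0, 0, 0]], turn=[0, 0, 0, 0, 0, 0])

```text
time: 3.72
tool_pos: [0.506, 0.4144, 0.0561]
tool_rot: [0.0, 0.485, 0.875, 0.0]
contact_force: [-0.8, 0.0, 0.4]
gripper_width: 1.0
grasp_force: 0.0
```

Run:
```python
from h import *
s=state();print(s['time'],s['tool_pos'],s['contact_force'])
C=cam('wrist'); save('wrist','w3.png')
print('tcp px at lid height',proj(C,[s['tool_pos'][0],s['tool_pos'][1],.113]))
```

```text
3.725 [0.50596608 0.41439177 0.05605946] [-0.79346369  0.04221933  0.37779944]
tcp px at lid height [324.89077132 321.61472341]
```

View pics/w3.png

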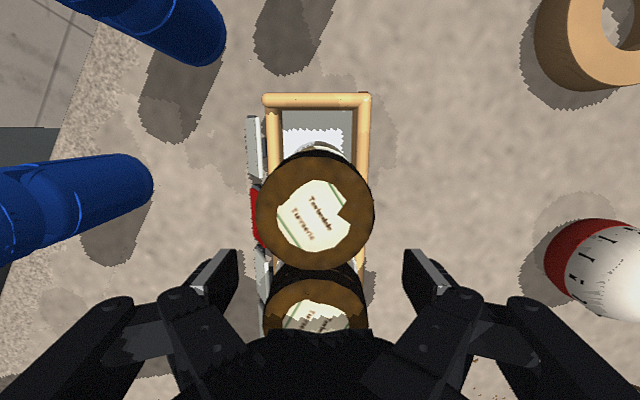

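jar2's lid centre is at about u=316 and the finger midpoint at 320, so I'll shift -1.5 mm across and close.

Call:
play_rows(linear=[[-0.0013, -0.0008, -0.002], [0, 0, 0]], turn=[0, 0])

```text
time: 4.03
tool_pos: [0.5044, 0.4134, 0.0541]
tool_rot: [0.0, 0.485, 0.875, 0.0]
contact_force: [0.4, -0.3, -0.3]
gripper_width: 1.002
grasp_force: 0.0
```

Call:
play_rows(linear=[[0, 0, 0], [0, 0, 0], [0, 0, 0], [0, 0, 0], [0, 0, 0], [0, 0, 0]], turn=[0, 0, 0, 0, 0, 0], hand=0.03)

```text
time: 4.78
tool_pos: [0.5045, 0.4134, 0.0537]
tool_rot: [0.0, 0.485, 0.875, 0.0]
contact_force: [-0.4, -0.3, 1.9]
gripper_width: 0.467
grasp_force: 54.8
```

Call:
play_rows(linear=[[0.0033, -0.0053, 0], [0.0033, -0.0053, 0], [0.0033, -0.0053, 0], [0.0033, -0.0053, 0], [0.0033, -0.0053, 0], [0.0033, -0.0053, 0], [0, 0, 0]], turn=[0, 0, 0, 0, 0, 0, 0])

```text
time: 5.65
tool_pos: [0.5247, 0.3806, 0.0536]
tool_rot: [0.001, 0.485, 0.875, -0.0]
contact_force: [-0.6, 0.6, 5.7]
gripper_width: 0.463
grasp_force: 54.8
```

Call:
play_rows(linear=[[0, 0, 0], [0, 0, 0], [0, 0, 0], [-0.0106, 0.017, 0], [-0.0106, 0.017, 0], [-0.0106, 0.017, 0], [-0.0106, 0.017, 0], [0, 0, 0]], turn=[0, 0, 0, 0, 0, 0, 0, 0], hand=0.08)

```text
time: 6.65
tool_pos: [0.4804, 0.451, 0.0533]
tool_rot: [0.0, 0.484, 0.875, 0.0]
contact_force: [-0.9, 0.5, -0.2]
gripper_width: 0.939
grasp_force: 0.0
```

Run:
```python
from h import *
s=state();print(s['time'],s['tool_pos'],s['contact_force'])
C=cam('wrist'); save('wrist','w4.png')
print('tcp px at lid height',proj(C,[s['tool_pos'][0],s['tool_pos'][1],.113]))
```

```text
6.65 [0.4803985  0.45098429 0.05331443] [-0.8751035   0.47872632 -0.23488307]
tcp px at lid height [324.86635105 326.8015582 ]
```

View pics/w4.png

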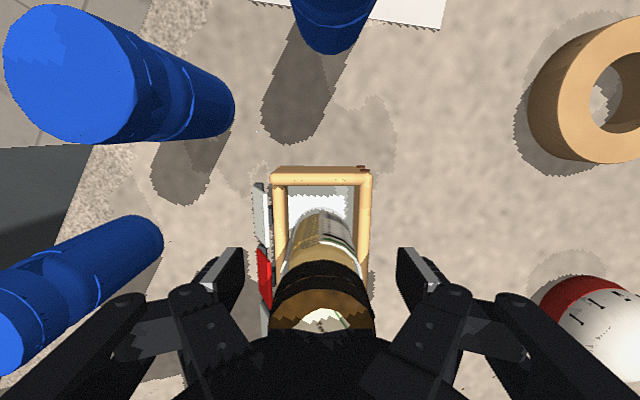

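jar1's lid is centred at about u=323, between the fingers (midpoint 320). Closing on it, then sliding +17 mm.

Call:
play_rows(linear=[[0.0008, 0.0004, 0], [0, 0, 0], [0, 0, 0], [0, 0, 0], [0, 0, 0]], turn=[0, 0, 0, 0, 0], hand=0.03)

```text
time: 7.32
tool_pos: [0.4828, 0.4496, 0.0536]
tool_rot: [0.0, 0.485, 0.875, 0.0]
contact_force: [0.6, -0.8, 0.9]
gripper_width: 0.465
grasp_force: 56.1
```

Call:
play_rows(linear=[[-0.003, 0.0048, 0], [-0.003, 0.0048, 0], [-0.003, 0.0048, 0], [0, 0, 0]], turn=[0, 0, 0, 0])

```text
time: 7.82
tool_pos: [0.4729, 0.4652, 0.0535]
tool_rot: [-0.0, 0.485, 0.875, 0.0]
contact_force: [-0.9, -0.1, 2.5]
gripper_width: 0.47
grasp_force: 56.2
```

Call:
play_rows(linear=[[0, 0, 0], [0, 0, 0], [0, 0, 0], [0, 0, 0.03], [0.005, -0.01, 0.05], [0.005, -0.01, 0.05], [0.005, -0.01, 0.05], [0, 0, 0]], turn=[0, 0, 0, 0, 0, 0, 0, 0], hand=0.085)

```text
time: 8.82
tool_pos: [0.4911, 0.4352, 0.2402]
tool_rot: [0.002, 0.485, 0.874, 0.005]
contact_force: [-0.3, 0.3, -0.0]
gripper_width: 0.996
grasp_force: 0.0
```

```bash
cat > look.py <<'E'
from h import *
import sys
s=state();C=cam('wrist');print(s['time'],s['tool_pos'],s['contact_force'])
save('wrist','t.png');im=cv2.imread('pics/t.png')
cv2.imwrite('pics/'+sys.argv[1],cv2.resize(im[0:330,150:500],None,fx=1.8,fy=1.8,interpolation=cv2.INTER_CUBIC))
E
python3 look.py w5.png
```

```text
8.825 [0.49110774 0.43521897 0.24022079] [-0.28739041  0.25774949 -0.04052774]
```

View pics/w5.png

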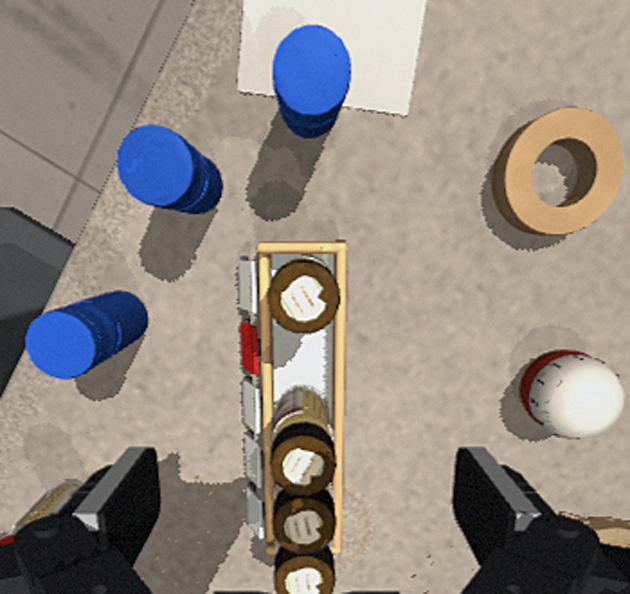

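All four jars stand upright, with an open gap at the red tag between jar1's lid (305,296) and jar2's (304,466). I'll compute the gap target and go to the red jar.

Run:
```python
from h import *
s=state();C=cam('wrist');p=s['tool_pos'];tx=C[2][:2,0]/np.linalg.norm(C[2][:2,0]);ty=np.array([-tx[1],tx[0]])
def rel(uv,z):
    w=ray(C,np.array(uv)/1.8+[150,0],z)[:2];return w,1e3*tx@(w-p[:2]),1e3*ty@(w-p[:2])
for uv in [(305,296),(304,466),(304,525)]: print('lid',rel(uv,.113))
for uv in [(302,243)]: print('end',rel(uv,.036))
print('tag',rel((250,348),.025))
```

```text
lid (array([0.469583  , 0.46386817]), np.float64(-1.5926408411562942), np.float64(35.428230955510855))
lid (array([0.52196597, 0.37871894]), np.float64(-2.2211837151855107), np.float64(-64.54162279467589))
lid (array([0.54288032, 0.34512742]), np.float64(-2.257737420052848), np.float64(-104.11179961939803))
end (array([0.45434766, 0.48502456]), np.float64(-3.320085741575845), np.float64(61.44216654132829))
tag (array([0.46144612, 0.40128712]), np.float64(-41.62166550747519), np.float64(-13.35981278609251))
```

Call:
play_rows(linear=[[-0.0172, -0.045, -0.008], [-0.0172, -0.045, -0.008], [-0.0172, -0.045, -0.008], [-0.0172, -0.045, -0.008], [-0.0172, -0.048, -0.008], [0, 0, 0], [0, 0, 0]], turn=[0, 0, 0, 0, 0, 0, 0])

```text
time: 9.75
tool_pos: [0.402, 0.2063, 0.1922]
tool_rot: [-0.001, 0.485, 0.875, -0.0]
contact_force: [0.7, -0.2, 0.5]
gripper_width: 0.996
grasp_force: 0.0
```

Run:
```python
from h import *
s=state();C=cam('wrist');p=s['tool_pos'];print(s['time'],p)
save('wrist','w6.png');im=cv2.imread('pics/w6.png').astype(int)
red=((im[...,2]>110)&(im[...,1]<60)&(im[...,0]<70)).astype(np.uint8)
k,l,st,ce=cv2.connectedComponentsWithStats(red)
for j in range(1,k):
    if st[j,4]>60 : print(st[j],ce[j],ray(C,ce[j],.106))
print(proj(C,[p[0],p[1],.106]))
```

```text
9.75 [0.40199762 0.206271   0.19224216]
[458  43  29  42 898] [471.85412027  63.91982183] [0.43646698 0.36430872 0.106     ]
[ 299  187   46   49 1727] [321.66242038 211.86334684] [0.40222771 0.20515165 0.106     ]
[322.12220754 210.68320883]
```

View pics/w6.png

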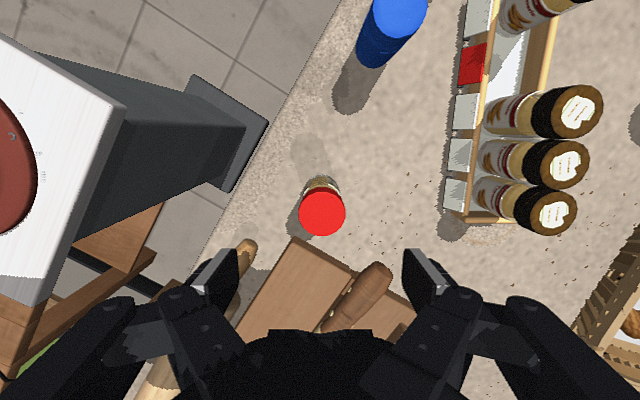

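The red lid is at (322,212), right under the TCP. A knife handle end is at (388,268) and a rolling-pin end at (250,245). I'll check finger clearance.

Run:
```python
from h import *
C=cam('wrist')
for uv in [(388,266),(365,265),(252,242),(292,238),(360,270)]: print(uv,ray(C,uv,.02)[:2],ray(C,uv,.045)[:2])
```

```text
(388, 266) [0.52637543 0.16758636] [0.5135919  0.17518549]
(365, 265) [0.50087619 0.15326555] [0.49011028 0.16199781]
(252, 242) [0.36465545 0.10498911] [0.36466801 0.11754126]
(292, 238) [0.40389293 0.13582055] [0.40080083 0.14593315]
(360, 270) [0.49947013 0.14409168] [0.48881548 0.15354983]
```

Call:
play_rows(linear=[[0.0005, -0.0008, -0.04], [0, 0, -0.04], [0, 0, -0.04], [0, 0, -0.015], [0, 0, -0.005], [0, 0, 0]], turn=[0, 0, 0, 0, 0, 0])

```text
time: 10.55
tool_pos: [0.4039, 0.206, 0.0545]
tool_rot: [0.001, 0.485, 0.875, 0.001]
contact_force: [-0.3, -0.9, 0.4]
gripper_width: 0.993
grasp_force: 0.0
```

Call:
play_rows(linear=[[0, 0, 0], [0, 0, 0], [0, 0, 0], [0, 0, 0], [0, 0, 0], [0, 0, 0]], turn=[0, 0, 0, 0, 0, 0], hand=0.03)

```text
time: 11.3
tool_pos: [0.4038, 0.2057, 0.0543]
tool_rot: [0.001, 0.485, 0.875, 0.001]
contact_force: [-0.0, 0.9, 6.5]
gripper_width: 0.462
grasp_force: 60.4
```

Call:
play_rows(linear=[[0, 0, 0.02], [0, 0, 0.04], [0, 0, 0.045], [0, 0, 0.04], [0, 0, 0], [0.0157, 0.0364, 0], [0.0157, 0.0364, 0], [0.0157, 0.0364, 0]], turn=[0, 0, 0, 0, 0, 0, 0, 0])

```text
time: 12.3
tool_pos: [0.4492, 0.315, 0.1955]
tool_rot: [-0.001, 0.485, 0.875, -0.002]
contact_force: [0.4, 0.1, -0.4]
gripper_width: 0.467
grasp_force: 60.8
```

Call:
play_rows(linear=[[0.0157, 0.0364, 0], [0.0157, 0.0364, 0], [0.0157, 0.0364, 0], [0, 0, 0], [0, 0, 0]], turn=[0, 0, 0, 0, 0])

```text
time: 12.92
tool_pos: [0.496, 0.4228, 0.1959]
tool_rot: [-0.001, 0.485, 0.875, -0.002]
contact_force: [0.3, -0.4, -1.4]
gripper_width: 0.468
grasp_force: 61.0
```

Call:
play_rows(linear=[[0.002, 0.001, 0], [0, 0, 0], [0, 0, -0.02], [0, 0, 0]], turn=[0, 0, 0, 0])

```text
time: 13.42
tool_pos: [0.4976, 0.4236, 0.1749]
tool_rot: [-0.001, 0.485, 0.875, -0.002]
contact_force: [-0.6, -1.0, -0.4]
gripper_width: 0.464
grasp_force: 61.0
```

Run:
```python
from h import *
s=state();C=cam('wrist');p=s['tool_pos'];print(s['time'],p,s['contact_force'])
save('wrist','w7.png');im=cv2.imread('pics/w7.png').astype(int)
tx=C[2][:2,0]/np.linalg.norm(C[2][:2,0]);ty=np.array([-tx[1],tx[0]])
red=((im[...,2]>110)&(im[...,1]<60)&(im[...,0]<70)).astype(np.uint8)
def show(m,nm,z,mn):
    k,l,st,ce=cv2.connectedComponentsWithStats(m)
    for j in range(1,k):
        if st[j,4]>mn:
            w=ray(C,ce[j],z)[:2]-p[:2];print(nm,st[j],np.round(ce[j]),np.round([1e3*tx@w,1e3*ty@w],1))
show(red,'red',p[2]-.0543+.106,60)
show(red,'tag',.025,60)
show(cv2.inRange(im.astype(np.uint8),(170,170,170),(255,255,255))[:, 240:400].copy(),'white(u-240)',.113,150)
for r in trace('wrist','jar1'):
    m=r['region'].nonzero();w=ray(C,r['location'],.113)[:2]-p[:2];print(round(r['p'],2),np.round(r['location']),m[1].min(),m[1].max(),m[0].min(),m[0].max(),np.round([1e3*tx@w,1e3*ty@w],1))
for n in ('scene','side'): save(n,n+'7.png')
```

```text
13.425 [0.49755858 0.42357545 0.17489013] [-0.58687742 -1.01358174 -0.40525527]
red [280 177  11  36 313] [285. 194.] [-13.4  46.8]
red [ 270  246  100   87 6514] [321. 294.] [-1.   8.2]
tag [280 177  11  36 313] [285. 194.] [-40.9  -0.5]
tag [ 270  246  100   87 6514] [321. 294.] [  -0.9 -124.2]
white(u-240) [ 37   0  27  21 465] [49. 10.] [-177.6  142.9]
white(u-240) [ 108    0   52   35 1439] [135.  15.] [-122.3  139.5]
white(u-240) [ 65 142  32  34 679] [ 81. 159.] [-179.5   47. ]
white(u-240) [ 62 182  36  31 461] [ 85. 197.] [-183.    18.1]
white(u-240) [124 219  31  20 166] [137. 227.] [-147.1   -6.9]
0.83 [320. 157.] 294 347 130 185 [-1.9 48.4]
0.61 [324.  21.] 300 355 0 51 [  0.6 136. ]
0.6 [219.  65.] 183 266 27 103 [-70.8 109.9]
```

The TCP is centred on the tag (offset 0.5 mm) and in line with jar1, so I'm descending.

Call:
play_rows(linear=[[0, 0, -0.03], [0, 0, -0.03], [0, 0, -0.015], [0, 0, -0.01], [0, 0, -0.008], [0, 0, 0]], turn=[0, 0, 0, 0, 0, 0])

```text
time: 14.38
tool_pos: [0.4992, 0.4249, 0.0853]
tool_rot: [-0.0, 0.485, 0.875, 0.0]
contact_force: [0.4, 0.2, -1.0]
gripper_width: 0.464
grasp_force: 61.0
```

Call:
play_rows(linear=[[0, 0, -0.008], [0, 0, -0.006], [0, 0, -0.004], [0, 0, -0.002], [0, 0, 0]], turn=[0, 0, 0, 0, 0])

```text
time: 15.0
tool_pos: [0.4991, 0.4248, 0.0651]
tool_rot: [-0.0, 0.485, 0.875, -0.0]
contact_force: [-0.7, 0.0, -0.8]
gripper_width: 0.462
grasp_force: 61.0
```

Call:
play_rows(linear=[[0, 0, -0.001], [0, 0, -0.001], [0, 0, 0]], turn=[0, 0, 0])

```text
time: 15.38
tool_pos: [0.4991, 0.4248, 0.0633]
tool_rot: [-0.0, 0.485, 0.875, -0.0]
contact_force: [-0.7, 0.2, -0.2]
gripper_width: 0.463
grasp_force: 61.0
```

Call:
play_rows(linear=[[0, 0, -0.0007], [0, 0, -0.0005], [0, 0, 0]], turn=[0, 0, 0])

```text
time: 15.75
tool_pos: [0.4992, 0.4249, 0.0624]
tool_rot: [0.0, 0.485, 0.875, 0.0]
contact_force: [-0.7, -0.9, 0.8]
gripper_width: 0.46
grasp_force: 61.0
```

Call:
play_rows(linear=[[0, 0, -0.0005], [0, 0, 0]], turn=[0, 0])

```text
time: 16.0
tool_pos: [0.4992, 0.4249, 0.0624]
tool_rot: [0.0, 0.485, 0.875, 0.0]
contact_force: [-2.2, -1.0, 5.7]
gripper_width: 0.465
grasp_force: 61.5
```

Contact with the floor (5.7 N). Releasing, then lifting away.

Call:
play_rows(linear=[[0, 0, 0], [0, 0, 0], [0, 0, 0], [0, 0, 0]], turn=[0, 0, 0, 0], hand=0.085)

```text
time: 16.5
tool_pos: [0.499, 0.4248, 0.0614]
tool_rot: [-0.0, 0.485, 0.875, -0.0]
contact_force: [-0.6, -0.5, -0.6]
gripper_width: 0.996
grasp_force: 0.0
```

Call:
play_rows(linear=[[0, 0, 0.02], [0, 0, 0.04], [0, 0, 0.05], [0.005, -0.008, 0.05], [0.01, -0.016, 0.02], [0, 0, 0], [0, 0, 0]], turn=[0, 0, 0, 0, 0, 0, 0])

```text
time: 17.38
tool_pos: [0.5132, 0.4001, 0.239]
tool_rot: [-0.001, 0.485, 0.874, -0.002]
contact_force: [-0.8, -0.3, -1.0]
gripper_width: 0.995
grasp_force: 0.0
```

Run:
```python
from h import *
s=state();print(s['time'],s['tool_pos'],s['contact_force'])
save('wrist','t8.png');save('side','s8.png');save('scene','c8.png')
a=cv2.imread('pics/t8.png')[60:340,180:460];b=cv2.imread('pics/s8.png')[120:230,220:370];c=cv2.imread('pics/c8.png')[160:280,200:360]
r=lambda i,w,h:cv2.resize(i,(w,h),interpolation=cv2.INTER_CUBIC)
cv2.imwrite('pics/w8.png',np.hstack([r(a,420,560),np.vstack([r(b,370,280),r(c,370,280)])]))
```

```text
17.375 [0.51320048 0.40009232 0.23898667] [-0.80245404 -0.33093481 -0.97543759]
```

View pics/w8.png

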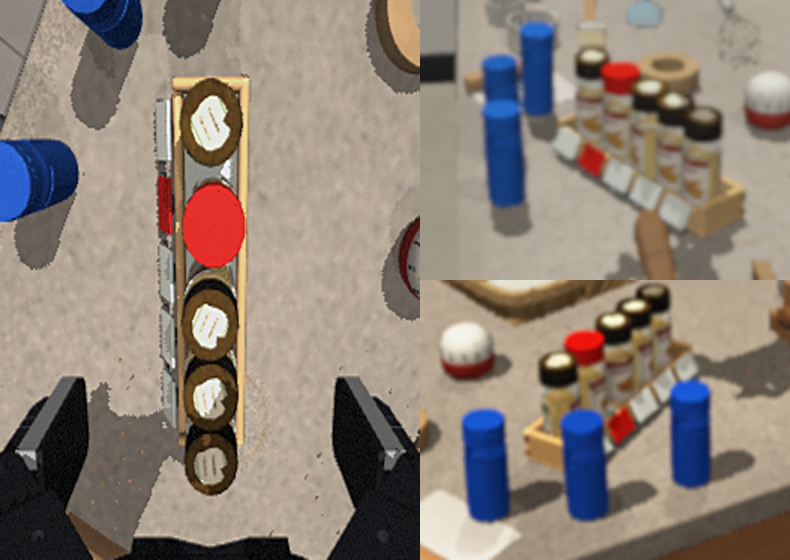

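All five jars stand upright in the rack, with the red lid at (213,225) behind the red tag at (165,205); the blue jars have not been disturbed.

```bash
python3 -c "
from plant import *
print(job_done())"
```

```text
the job is handed in; nothing more can be done
None
```

The red-lidded jar is back in the rack at the red tag. All five jars stand upright, and I handed the job in at about 17 s of the 58 s allowed; no verdict came back.

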